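# Put the test station away after a scan

## Task

The scan is over: on the low wooden chest, push shut the drawer that has the white probe lying in it, fully home, and leave the other drawer (the one with the green gel bottle) standing open as it is. On the ultrasound phantom, push the blue cover along by its white ridge until it completely covers the yellow scanning window, against its stop. Use only the fingertips, pick nothing up, and leave everything else where it stands; the order does not matter.

Things in the scene. Friction and masses are not known exactly. Their poses are not given: they have to be found in the camera images.
- chest: Low maple chest, fixed, 170 deep (x) x 310 wide (y) x 84 high (z); origin at the centre of its underside, on the table. Its front is the plane x = -85 mm of its own frame; its two drawers, side by side, open towards its own -x. With its front towards you, own +y is the left drawer's side. Its place and yaw (within 0.25 rad) vary
- dr_left (a joint): Left drawer (centre line at chest y = +74.5 mm): how far it stands out, m; 0 = fully shut (on its stop; the front panel then stands 12 mm proud of the carcass), at most 0.12. Starts 0.065 to 0.10 out. Slides freely with about 1 to 2 N of friction and stays where it is left
- dr_right (a joint): Right drawer (centre line at chest y = -74.5 mm), the same
- front_left (a point): Middle of the top edge of the left drawer's front panel, on its outer face, 84 mm above the table; axes as the chest's. The panel is 145 wide, 80 high, 12 thick; a steel pull bar 60 wide sticks out 10 mm, low down (20 to 28 mm above the table). The top 50 mm of the panel is plain. Shut, this point is at chest x = -97 mm. Behind the panel is an open white tray 155 long, 139 wide, 50 deep
- front_right (a point): The same point of the right drawer's front
- phantom: Ultrasound test phantom, fixed: white, black and blue block 136 (x) x 256 (y) x 140 high; origin at the centre of its underside. Two aluminium guide strips, 8 wide and 10 high, run along y on its top at x = -60 and +60 mm. A small black handle sticks out 23 mm from its own +y end, 45 to 95 mm above the table. Its place and yaw (within 0.35 rad) vary
- window (a point): Middle of the yellow scanning window (98 x 94) on the phantom's top, at phantom (0, -62, 140) mm. Axes as the phantom's
- cov (a joint): Blue sliding cover on the phantom: how far it stands open along the phantom's own +y, m; 0 = shut, on its stop, window fully covered; starts 0.06 to 0.115. About 1.5 to 2 N of friction; it stays where it is left
- cover_ridge (a point): Middle of the top of the white ridge on the cover, 171 mm above the table; ridge 80 long (x), 10 thick (y), standing 24 mm above the cover plate, whose upper face is 147 mm above the table. The plate is 108 x 112 with the ridge across its middle. Axes as the phantom's. Shut, this point lies above the window's middle
- probe: White cordless ultrasound probe with a black nose, about 95 x 44 x 26, 0.15 kg, lying crosswise in one of the two drawers, which one varies; origin at its middle underside, own x along its length. Its drawer is the one to shut
- gel: Green squeeze bottle with an orange cap, 86 x 40 x 28, lying in the other drawer; origin at its middle underside
- pot: Amber jar, 54 across, 60 high, between the chest and the phantom; origin under its centre. Leave alone
- jar: White jar with a red lid, 64 across, 55 high, on the table at the left side; origin under its centre. Leave alone
- mug: Blue mug, 76 across, 80 high, handle at one side, at the right side; origin under its centre. Leave alone
Mind the look-alikes: they are no part of the job. What is shaped like the probe but purple or red is not meant.

How it is judged:
By the outcome, as a careful person would: the job done as asked, in the order asked, and still so for the second after the job is handed in, with the robot touching nothing.
It also fails if it takes over 53 s, if anything falls off the work surface, if the arm or the gripper's body presses on something with over 40 N, if the wrist force passes 120 N, or if a joint passes its speed limit or range.

## Robot

A 6-joint arm with a two-finger parallel gripper is mounted at the origin on the work surface. World frame = base frame: x ahead of the robot, y to its left, z up, the work surface at z = 0. Lengths are in m, angles in rad, forces in N, time in s.
With the tool pointing down it reaches from about 0.375 to 0.9 m from the base axis. Payload 3.1 kg.
Tool frame: the origin (TCP) lies between the finger pads; the fingertips stand 8 mm ahead of it and the grasp point (between the pads) lies 11 mm behind it (manip.tip_extent is the distance from the TCP to the fingertips, in m); z points along the fingers, x is the direction in which the jaws open and shut, and the axes are right-handed (so a half turn about z gives the same grasp; the last joint's range is limited). The gripper opens to 85 mm and grips with 20 to 120 N. Pads are 22 mm wide; open, the fingers measure 114 mm over their backs; the gripper's body (76 mm by 85 mm) begins 54 mm behind the grasp point. The pads swing forward as they close: fully open they stand 13 mm farther back than shut.
Start: joints at [-1.417, 0.527, 1.433, -0, 1.181, -0.178], TCP at [0.204, -0.591, 0.239] pointing down, gripper open.
Joint ranges: [-3.08, 3.08], [-0.75, 2.2], [0.22, 2.44], [-1.43, 4.57], [0, 2.65], [-2.85, 2.85]. Speed limits (rad/s): [2.79, 2.79, 3.14, 3.14, 3.14, 3.14].

## Interface

Orientations are given as a unit quaternion [x, y, z, w].
In Python, from station import manip gives the robot as it stands.
- The arm moves only by the tool move_arm, never from a script. Its argument "deltas" is a list that holds one entry, the list of rows, each a list of 4 numbers: the shift along the tool's x, y, z in m, then the turn about the tool's z in degrees. A call has 1 to 20 rows; each row is the pose to reach, as a shift and turn from the pose measured when the call began, along the tool's axes at that moment; what a row does not reach only later rows make up. A row lasts 1/12 s, in which the tool goes at most 41.7 mm and 7.16 degrees, less where a joint would pass 70% of its speed; a pose out of reach is approached as far as the arm can. A call with a gripper value outside its range is refused whole. "gripper" is the opening, from 0 (shut) to 1 (fully open), set as the call begins (left out, the last holds). The fingers move at their own pace and stop on an object; "squeeze" is the grip in N (left out, the last holds). Time passes only in rows, so rows that repeat a pose let the fingers close. It gives the time, the measured TCP pose, the force and the opening at its end, in the units of the state.
- manip.sense(): the state, without advancing time (a new reading comes with each control period).
- manip.snapshot(name): name is "scene" or "top"; returns a dict with "img" (400x640x3 uint8, red, green, blue), "vertical_fov" (degrees; the focal length in pixels is half the picture's height over the tangent of half this angle, whatever the lens; pixels are square), "cx", "cy" (the principal point, pixels), "D" ([k1, k2, p1, p2, k3] as OpenCV has them; the pictures are not rectified), "origin" and "orientation" of the camera in the world. Camera axes: x right, y down, z forward; pixel columns grow to the right and rows downward; lengths in m; the calibration is good to about 2 mm. A picture is of the moment at which its call begins. There is no depth.
- manip.sign_off(): hands the job in, once; it reports no verdict.
The state is a dict: "t": time; "q": joint angles; "qd": joint speeds; "tau": joint torques, N m; "tcp_pos": TCP position; "tool_rot": TCP orientation; "force": force on the tool from outside, world axes, zero at the start; "ft_torque": the same for the moment, N m; "finger_gap": opening from 0.0 (shut) to 1.0 (fully open).
Only numpy, scipy, OpenCV 4.12 (cv2) and the standard library are available. Lean on these libraries where they do the work, as an engineer would, in place of code of your own. Each camera call takes 0.05 s, during which the arm holds its last target.

## Working session

There is one attempt and no reset: what is moved stays moved. The work goes in short steps, Python scripts to look and compute and a tool call to move; the robot and the scene stay as the last step left them, time stands still between calls to the robot, and variables do not carry over. Pictures are saved under pics/ and viewed, and the job is handed in when it is done.

Besides the shell and the picture viewer there is one more tool, called after "Request:" in YAML: its name, and indented under it one key for each argument. move_arm: Moves the arm, as the interface text tells. Its arguments: {"type":"object","properties":{"deltas":{"type":"array"},"gripper":{"type":"number"},"squeeze":{"type":"number"}},"required":["deltas"]}

```bash
ls; mkdir -p pics; python3 - <<'E'
from station import manip
import cv2,json,numpy as np
for n in("scene","top"):
    s=manip.snapshot(n); cv2.imwrite(f"pics/{n}0.png",s["img"][:,:,::-1]); 
    print(n,{k:v for k,v in s.items() if k!="img"})
    np.savez(f"{n}0.npz",**{k:np.array(v) for k,v in s.items()})
print(manip.sense(), manip.tip_extent)
E
```

```text
pics
scene {'vertical_fov': 51.333034025057074, 'cx': 321.3546122118718, 'cy': 203.61226547078687, 'D': array([-0.02560972,  0.        ,  0.        ,  0.        ,  0.        ]), 'origin': array([0.96203609, 0.73285822, 1.00840731]), 'orientation': array([ 0.28610197,  0.88022266, -0.36341599, -0.10621932])}
top {'vertical_fov': 47.849463276336884, 'cx': 321.5183029837049, 'cy': 196.17469391274523, 'D': array([-0.02994584,  0.        ,  0.        ,  0.        ,  0.        ]), 'origin': array([ 0.18055907, -0.01878624,  1.51886711]), 'orientation': array([ 0.73140685, -0.67333733,  0.07518639, -0.07751047])}
{'t': 0.1, 'q': array([-1.41750191e+00,  5.28332455e-01,  1.43377331e+00,  2.21715942e-05,
        1.18138146e+00, -1.78502679e-01]), 'qd': array([-0.00042007, -0.0020492 , -0.00190855,  0.00065563, -0.00042024,
       -0.00028775]), 'tau': array([-3.42515777e-04, -4.43304563e+01, -1.78586751e+01, -2.67773839e-04,
        3.90495712e-03,  7.12600155e-06]), 'tcp_pos': array([ 0.20352506, -0.59027891,  0.23845676]), 'tool_rot': array([ 8.14166282e-01, -5.80631009e-01, -6.53996374e-04, -6.85378345e-04]), 'force': array([-0.11991601,  0.82651187, -0.67442548]), 'ft_torque': array([-0.01505691, -0.0230709 ,  0.0052142 ]), 'finger_gap': 1.000476507089878} 0.008
```

View pics/scene0.png

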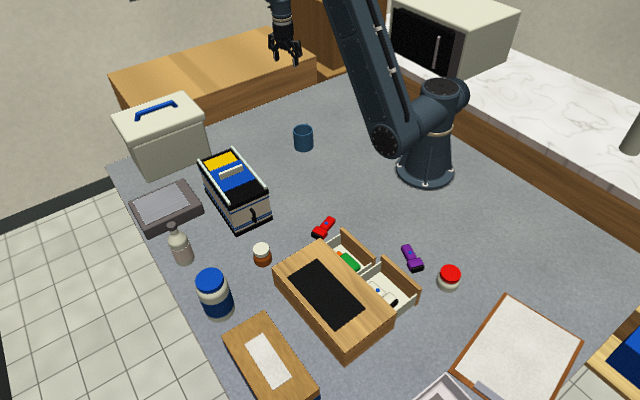

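View pics/top0.png

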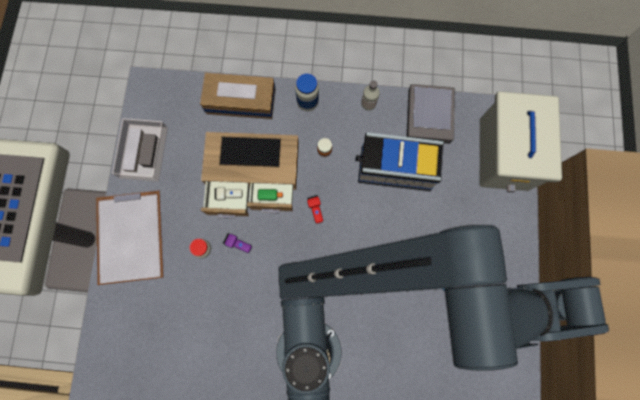

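The top view shows the chest at (250,170). Its left drawer at (228,195) holds something white and black, and the right drawer at (270,195) holds something green. The phantom is at (402,160). The probe-like candidates in the top view are white in the left drawer (228,194), red on the table (316,209) and purple on the table (238,243). White in a drawer fits the description, so I'll confirm it in a crop.

```bash
cat > h.py <<'E'
import numpy as np,cv2
from scipy.spatial.transform import Rotation as R
def load(n): return dict(np.load(n,allow_pickle=True))
def K(s):
    f=200/np.tan(np.radians(float(s["vertical_fov"]))/2)
    return np.array([[f,0,float(s["cx"])],[0,f,float(s["cy"])],[0,0,1]])
def ray(s,p):
    u=cv2.undistortPoints(np.array([p],float).reshape(-1,1,2),K(s),s["D"]).reshape(-1,2)
    d=np.c_[u,np.ones(len(u))]
    return R.from_quat(s["orientation"]).apply(d)
def onz(s,p,z):
    d=ray(s,p);o=s["origin"]
    return o+d*((z-o[2])/d[:,2])[:,None]
def proj(s,P):
    r=R.from_quat(s["orientation"]).inv()
    c=r.apply(np.array(P,float).reshape(-1,3)-s["origin"])
    return cv2.projectPoints(c,np.zeros(3),np.zeros(3),K(s),s["D"])[0].reshape(-1,2)
def crop(s,x0,y0,x1,y1,k,name):
    im=s["img"][y0:y1,x0:x1,::-1]
    cv2.imwrite(name,cv2.resize(im,None,fx=k,fy=k,interpolation=cv2.INTER_CUBIC))
E
python3 - <<'E'
from h import *
t=load("top0.npz");s=load("scene0.npz")
crop(t,190,120,320,225,6,"pics/c_top_chest.png")
crop(t,345,120,455,200,7,"pics/c_top_ph.png")
crop(s,265,220,430,370,4,"pics/c_sc_chest.png")
crop(s,190,135,285,245,5,"pics/c_sc_ph.png")
E
```

```text
(no output)
```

View pics/c_top_chest.png

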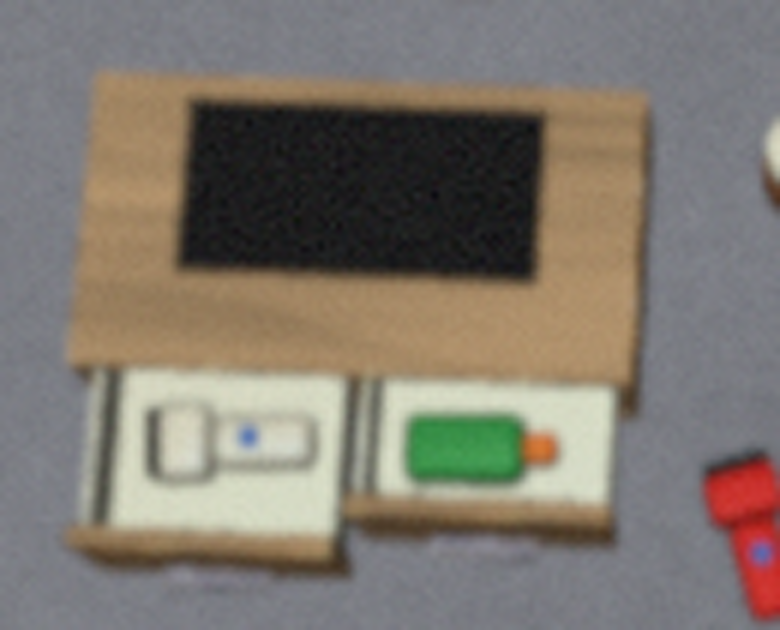

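View pics/c_top_ph.png

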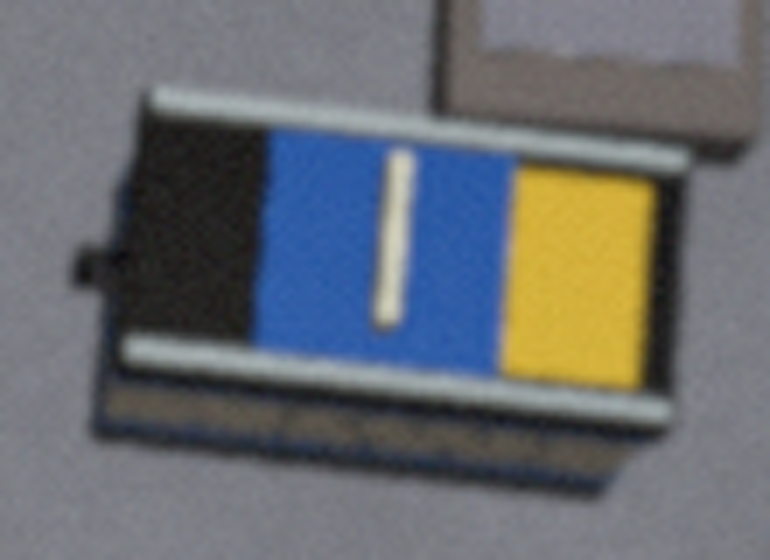

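View pics/c_sc_chest.png

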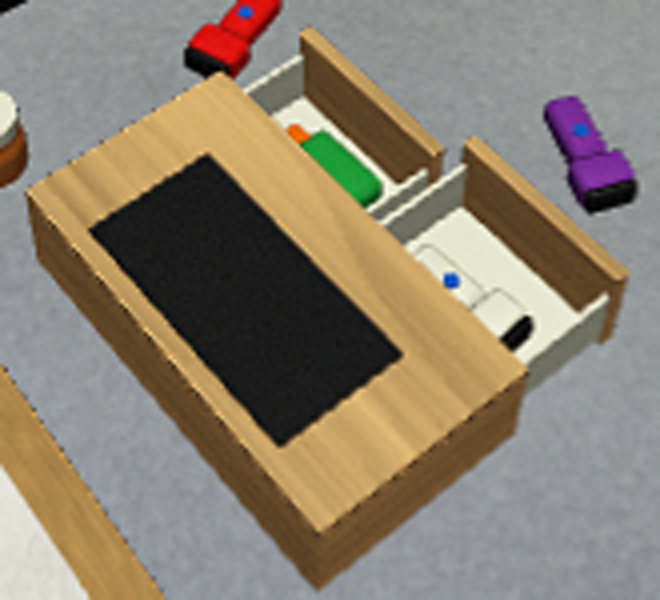

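View pics/c_sc_ph.png

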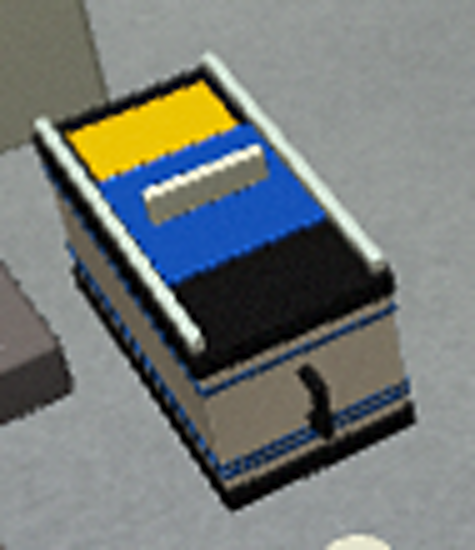

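The crop confirms it: the white probe with a black nose lies in the left drawer and the gel in the right. The red and purple ones on the table are decoys. Next I'll measure.

```bash
python3 - <<'E'
from h import *
np.set_printoptions(precision=4,suppress=True)
t=load("top0.npz");s=load("scene0.npz")
def tp(c,k,off): return (np.array(c,float)+.5)/k-.5+np.array(off)
C=onz(t,tp([(97,73),(648,93),(628,385),(70,362)],6,(190,120)),.084)
S=onz(s,tp([(320,530),(28,195),(222,75),(525,372)],4,(265,220)),.084)
print("chest top BL,BR,FR,FL\n",C,"\n",S)
print("centres",C.mean(0),S.mean(0))
for X in(C,S):
    print([np.linalg.norm(X[i]-X[(i+1)%4]) for i in range(4)], "yaw", [np.degrees(np.arctan2(*(a)[[1,0]])) for a in (X[0]-X[3],X[1]-X[2])],[np.degrees(np.arctan2(-a[0],a[1])) for a in (X[0]-X[1],X[3]-X[2])])
print("panel L top",onz(t,tp([(68,543),(335,564)],6,(190,120)),.084), "scene",onz(s,tp([(463,138),(628,272)],4,(265,220)),.084), "inner/outer?")
print("panel R top",onz(t,tp([(348,516),(612,534)],6,(190,120)),.084),"scene",onz(s,tp([(300,30),(443,150)],4,(265,220)),.084))
r=onz(t,tp([(402,150),(385,327)],7,(345,120)),.171);print("ridge",r,r.mean(0),np.linalg.norm(r[0]-r[1]))
r=onz(s,tp([(145,190),(262,148)],5,(190,135)),.171);print("ridge scene",r,r.mean(0))
P=tp([(150,88),(692,148),(668,425),(122,365)],7,(345,120))
P=onz(t,P,.15);print("strips",P,P.mean(0),[np.linalg.norm(P[i]-P[(i+1)%4]) for i in range(4)])
print("yaw",[np.degrees(np.arctan2(-a[0],a[1])) for a in (P[0]-P[1],P[3]-P[2])])
Y=onz(t,tp([(517,165),(657,182),(641,388),(500,372)],7,(345,120)),.14);print("yellow",Y,[np.linalg.norm(Y[i]-Y[(i+1)%4]) for i in range(4)])
print("pot",onz(t,[(325,146)],.06),"jar",onz(t,[(200,247)],.055))
E
```

```text
chest top BL,BR,FR,FL
 [[0.6845 0.4059 0.084 ]
 [0.6983 0.0964 0.084 ]
 [0.5296 0.0915 0.084 ]
 [0.5171 0.3975 0.084 ]] 
 [[0.6863 0.4058 0.084 ]
 [0.7014 0.1022 0.084 ]
 [0.5345 0.0945 0.084 ]
 [0.5219 0.4    0.084 ]]
centres [0.6074 0.2478 0.084 ] [0.611  0.2506 0.084 ]
[np.float64(0.3097680087901236), np.float64(0.16872067023409784), np.float64(0.306214820051081), np.float64(0.16757006343027633)] yaw [np.float64(2.8635619669235153), np.float64(1.6540195936657223)] [np.float64(2.5457370952121687), np.float64(2.3337877457189626)]
[np.float64(0.3039301319782856), np.float64(0.16702770730002184), np.float64(0.30569929518178596), np.float64(0.1645558876975399)] yaw [np.float64(2.019637612578101), np.float64(2.635190327914206)] [np.float64(2.838533751109821), np.float64(2.3722942041186266)]
panel L top [[0.417  0.3845 0.084 ]
 [0.4176 0.2394 0.084 ]] scene [[0.433  0.2402 0.084 ]
 [0.4191 0.3858 0.084 ]] inner/outer?
panel R top [[0.4444 0.2355 0.084 ]
 [0.4464 0.0923 0.084 ]] scene [[0.4634 0.0937 0.084 ]
 [0.4509 0.2399 0.084 ]]
ridge [[ 0.6751 -0.2404  0.171 ]
 [ 0.5915 -0.2364  0.171 ]] [ 0.6333 -0.2384  0.171 ] 0.08361943245258989
ridge scene [[ 0.6741 -0.2444  0.171 ]
 [ 0.5973 -0.2364  0.171 ]] [ 0.6357 -0.2404  0.171 ]
strips [[ 0.7029 -0.127   0.15  ]
 [ 0.6952 -0.3768  0.15  ]
 [ 0.563  -0.3689  0.15  ]
 [ 0.5702 -0.1224  0.15  ]] [ 0.6328 -0.2488  0.15  ] [np.float64(0.2498777166890875), np.float64(0.13241982598939514), np.float64(0.24664403933105336), np.float64(0.13276801014429315)]
yaw [np.float64(-1.773753109418498), np.float64(-1.6807666627756255)]
yellow [[ 0.6837 -0.2988  0.14  ]
 [ 0.681  -0.3636  0.14  ]
 [ 0.5821 -0.3588  0.14  ]
 [ 0.5842 -0.2945  0.14  ]] [np.float64(0.0648655488993646), np.float64(0.09904270523987058), np.float64(0.0643138953715806), np.float64(0.0996007561217644)]
pot [[0.6757 0.0018 0.06  ]] jar [[0.3006 0.3788 0.055 ]]
```

```bash
cat > go.py <<'E'
import sys
from h import *
from station import manip
def go(x,y,z,head):
    s=manip.sense();Rm=R.from_quat(s["tool_rot"]);d=Rm.inv().apply(np.array([x,y,z])-s["tcp_pos"])
    tx=Rm.as_matrix()[:,0];h=np.degrees(np.arctan2(tx[1],tx[0]));turn=-((head-h+180)%360-180)
    print("t",round(s["t"],2),"tcp",s["tcp_pos"].round(4),"F",s["force"].round(1),"head",h.round(1),"-> delta",d.round(4),"turn",round(turn,1),"q",s["q"].round(2))
if __name__=="__main__": go(*map(float,sys.argv[1:]))
E
python3 go.py .635 -.195 .240 -1.7
python3 - <<'E'
from h import *
s=load("scene0.npz");print(onz(s,[(303,130)],.08))
E
```

```text
t 0.1 tcp [ 0.2035 -0.5903  0.2385] F [-0.1  0.8 -0.7] head -71.0 -> delta [-0.2332 -0.5367 -0.0009] turn -69.3 q [-1.42  0.53  1.43  0.    1.18 -0.18]
[[ 0.2763788  -0.38105966  0.08      ]]
```

Request:
move_arm:
  deltas:
    - [[-0.015,-0.036,0,-5],[-0.031,-0.072,0,-10],[-0.047,-0.107,0,-15],[-0.062,-0.143,0,-20],[-0.078,-0.179,0,-25],[-0.093,-0.215,0,-30],[-0.109,-0.25,0,-35],[-0.124,-0.286,0,-40],[-0.14,-0.322,0,-45],[-0.155,-0.358,0,-50],[-0.171,-0.394,0,-55],[-0.187,-0.429,0,-60],[-0.202,-0.465,0,-65],[-0.218,-0.501,0,-69],[-0.233,-0.537,0,-69],[-0.233,-0.537,0,-69],[-0.233,-0.537,0,-69],[-0.233,-0.537,0,-69]]
  gripper: 0
  squeeze: 60

```text
t: 1.6
tcp_pos: [0.6347, -0.1949, 0.2383]
tool_rot: [1.0, -0.017, -0.001, -0.001]
force: [-0.3, -0.7, -1.4]
finger_gap: -0.0
```

```bash
python3 go.py .635 -.197 .163 -1.7; python3 - <<'E'
from h import *
from station import manip
for n in("scene","top"):
    s=manip.snapshot(n);np.savez(f"{n}1.npz",**{k:np.array(v) for k,v in s.items()})
    b=(190,100,350,240) if n=="scene" else (340,110,470,210)
    crop(s,*b,5,f"pics/{n}1c.png")
E
```

```text
t 1.6 tcp [ 0.6347 -0.1949  0.2383] F [-0.3 -0.7 -1.4] head -1.9 -> delta [0.0006 0.0023 0.0753] turn -0.2 q [-0.47  0.58  1.33  0.    1.23 -0.43]
```

View pics/scene1c.png

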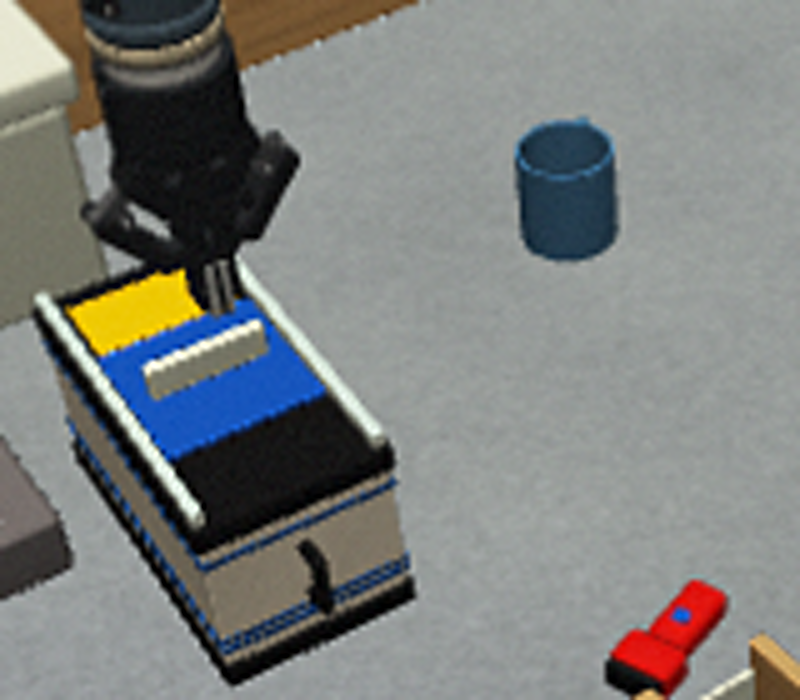

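The scene crop shows the shut fingertips at about (218,300), above and behind the ridge at (205,355), with the mug well clear. I'll descend on the ridge's +y side.

Request:
move_arm:
  deltas:
    - [[0,0,0.03,0],[0,0,0.055,0],[0,0,0.07,0],[0,0,0.075,0],[0,0,0.075,0],[0,0,0.075,0]]

```text
t: 2.2
tcp_pos: [0.634, -0.1971, 0.1644]
tool_rot: [1.0, -0.019, -0.0, -0.001]
force: [0.4, 0.2, 0.6]
finger_gap: 0.001
```

```bash
python3 go.py .634 -.28 .163 -1.7; python3 - <<'E'
from h import *
from station import manip
s=manip.snapshot("scene"); crop(s,190,100,350,240,5,f"pics/scene2c.png")
E
```

```text
t 2.2 tcp [ 0.634  -0.1971  0.1644] F [0.4 0.2 0.6] head -2.2 -> delta [0.0032 0.0829 0.0012] turn -0.5 q [-0.47  0.66  1.39  0.    1.09 -0.43]
```

View pics/scene2c.png

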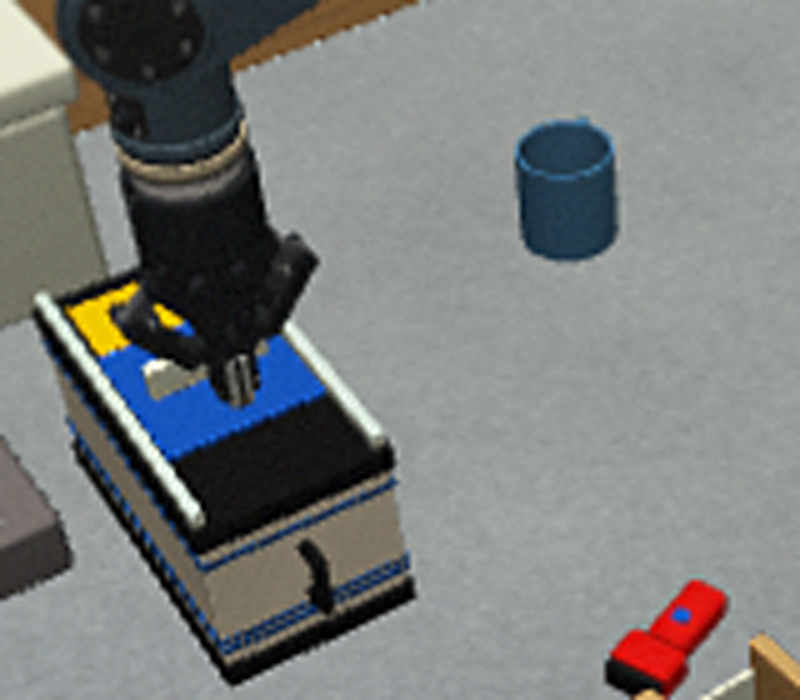

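The fingertips at (238,395) are in front of the ridge, on its +y side. I'll push along phantom -y.

Request:
move_arm:
  deltas:
    - [[0,0.006,0,0],[0,0.012,0,0],[0,0.018,0,0],[0,0.024,0,0],[0,0.03,0,0],[0.001,0.036,0,0],[0.001,0.042,0,0],[0.001,0.048,0,0],[0.001,0.054,0,0],[0.001,0.06,0,0],[0.001,0.066,0,0],[0.001,0.072,0,0],[0.001,0.078,0,0],[0.001,0.083,0,0]]

```text
t: 3.42
tcp_pos: [0.6323, -0.2807, 0.1649]
tool_rot: [1.0, -0.019, 0.0, -0.0]
force: [-0.3, 1.5, 0.8]
finger_gap: -0.005
```

```bash
python3 go.py .634 -.30 .163 -1.7
```

```text
t 3.42 tcp [ 0.6323 -0.2807  0.1649] F [-0.3  1.5  0.8] head -2.2 -> delta [0.0024 0.0192 0.0019] turn -0.5 q [-0.58  0.7   1.32  0.    1.13 -0.54]
```

Force is 1.5 N, which is sliding friction. I'll continue slowly to the stop.

Request:
move_arm:
  deltas:
    - [[0,0.003,0,0],[0,0.005,0,0],[0,0.007,0,0],[0,0.009,0,0],[0,0.011,0,0],[0,0.013,0,0],[0,0.014,0,0],[0,0.014,0,0]]

```text
t: 4.08
tcp_pos: [0.6318, -0.2951, 0.1649]
tool_rot: [1.0, -0.019, 0.0, -0.0]
force: [-0.3, 0.1, 0.7]
finger_gap: 0.003
```

```bash
python3 go.py .634 -.30 .163 -1.7
```

```text
t 4.08 tcp [ 0.6318 -0.2951  0.1649] F [-0.3  0.1  0.7] head -2.2 -> delta [0.0024 0.0048 0.0019] turn -0.5 q [-0.6   0.71  1.3   0.    1.14 -0.56]
```

Request:
move_arm:
  deltas:
    - [[0,0.001,0,0],[0,0.002,0,0],[0,0.003,0,0],[0,0.004,0,0]]

```text
t: 4.42
tcp_pos: [0.6317, -0.2953, 0.1649]
tool_rot: [1.0, -0.019, -0.0, -0.004]
force: [1.0, 10.5, 3.6]
finger_gap: -0.003
```

```bash
python3 go.py .634 -.31 .163 -1.7; python3 - <<'E'
from h import *
from station import manip
s=manip.snapshot("top"); crop(s,340,110,470,210,6,f"pics/top3c.png")
E
```

```text
t 4.42 tcp [ 0.6317 -0.2953  0.1649] F [ 1.  10.5  3.6] head -2.2 -> delta [0.0028 0.0146 0.0018] turn -0.5 q [-0.6   0.71  1.3   0.01  1.14 -0.56]
```

View pics/top3c.png

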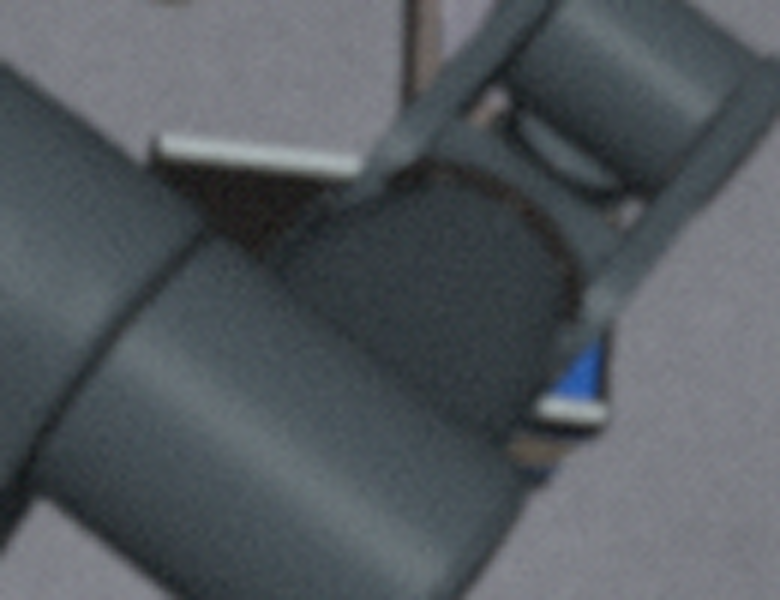

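Cover is on its stop: the force rose to 10.5 N with the TCP stationary at y=-0.295, as predicted. I'll back off and lift.

Request:
move_arm:
  deltas:
    - [[0,-0.008,0,0],[0,-0.016,0,0],[0,-0.016,-0.03,0],[0,-0.016,-0.065,0],[0,-0.016,-0.09,0],[0,-0.016,-0.09,0],[0,-0.016,-0.09,0]]

```text
t: 5.05
tcp_pos: [0.6335, -0.2807, 0.2575]
tool_rot: [1.0, -0.019, 0.002, -0.002]
force: [-0.5, -0.5, -0.7]
finger_gap: -0.004
```

```bash
python3 go.py .375 .313 .250 -87.5
```

```text
t 5.05 tcp [ 0.6335 -0.2807  0.2575] F [-0.5 -0.5 -0.7] head -2.1 -> delta [-0.2805 -0.5836  0.0086] turn 85.4 q [-0.58  0.61  1.23  0.01  1.31 -0.54]
```

Request:
move_arm:
  deltas:
    - [[-0.017,-0.036,0,5],[-0.035,-0.073,0,10],[-0.053,-0.109,0,15],[-0.07,-0.146,0,20],[-0.088,-0.182,0,25],[-0.105,-0.219,0,30],[-0.123,-0.255,0,35],[-0.14,-0.292,0,40],[-0.158,-0.328,0,45],[-0.175,-0.365,0,50],[-0.193,-0.401,0,55],[-0.21,-0.438,0,60],[-0.228,-0.474,0,65],[-0.245,-0.511,0,70],[-0.263,-0.547,0.004,75],[-0.28,-0.583,0.008,80],[-0.28,-0.583,0.008,85],[-0.28,-0.583,0.008,85],[-0.28,-0.583,0.008,85]]

```text
t: 6.63
tcp_pos: [0.3746, 0.3121, 0.2494]
tool_rot: [0.726, -0.688, 0.0, -0.001]
force: [-0.2, -0.5, 0.6]
finger_gap: -0.001
```

```bash
python3 go.py .373 .313 .060 -87.5; python3 - <<'E'
from h import *
from station import manip
s=manip.snapshot("scene"); crop(s,190,100,350,240,5,f"pics/scene4p.png")
crop(s,265,200,465,360,4,f"pics/scene4c.png")
s=manip.snapshot("top"); crop(s,340,110,470,210,6,f"pics/top4p.png")
E
```

```text
t 6.63 tcp [0.3746 0.3121 0.2494] F [-0.2 -0.5  0.6] head -86.9 -> delta [-0.0007  0.002   0.1894] turn 0.6 q [0.46 0.33 1.76 0.   1.05 1.98]
```

View pics/scene4c.png

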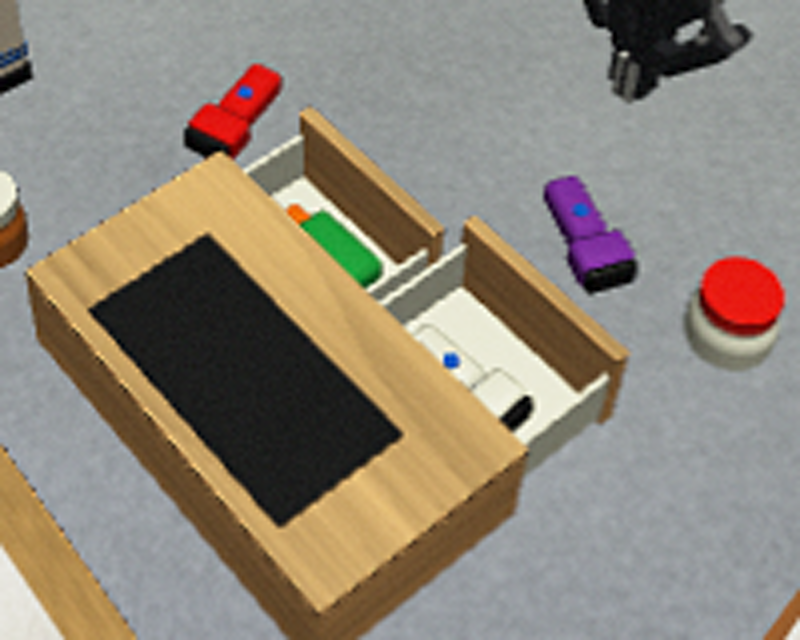

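View pics/top4p.png

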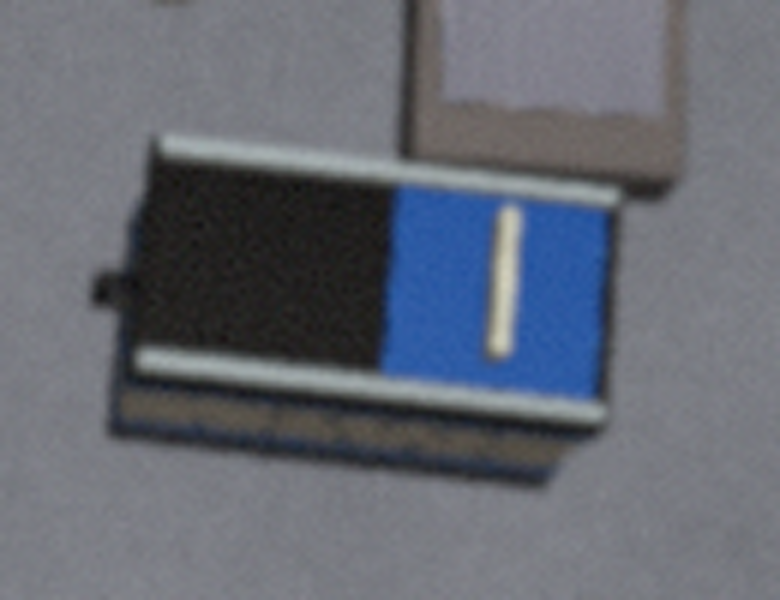

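The cover is fully shut with no yellow left (blue plate at (495,290) of the top crop). In the scene crop the left drawer panel is at (545,290), with the purple decoy and the jar in front of it. I'll stay above 45 mm there and descend in front of the panel.

Request:
move_arm:
  deltas:
    - [[0,0.001,0.035,0],[0,0.002,0.07,0],[0,0.002,0.105,0],[0,0.002,0.14,0],[0,0.002,0.17,0],[0,0.002,0.185,0],[0,0.002,0.19,0],[0,0.002,0.19,0],[0,0.002,0.19,0]]

```text
t: 7.48
tcp_pos: [0.3753, 0.3113, 0.0604]
tool_rot: [0.724, -0.69, 0.0, -0.002]
force: [0.6, 0.7, -0.1]
finger_gap: -0.002
```

```bash
python3 go.py .485 .317 .060 -87.5; python3 - <<'E'
from h import *
from station import manip
s=manip.snapshot("scene"); 
crop(s,265,200,465,360,4,f"pics/scene5c.png")
E
```

```text
t 7.48 tcp [0.3753 0.3113 0.0604] F [ 0.6  0.7 -0.1] head -87.2 -> delta [-0.0004 -0.1099  0.0008] turn 0.3 q [0.46 0.66 1.92 0.   0.56 1.98]
```

View pics/scene5c.png

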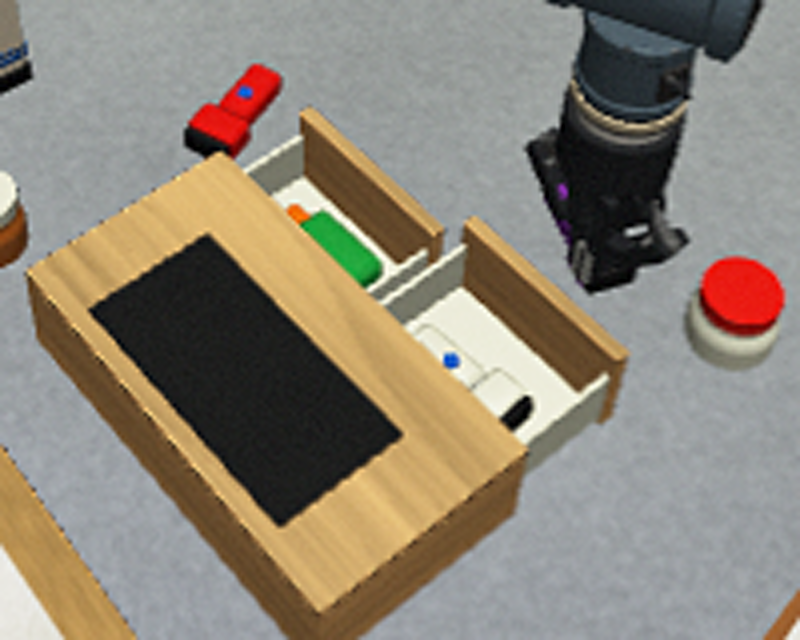

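The fingertips at (590,285) stand in front of the left panel with no contact. I'll push gently.

Request:
move_arm:
  deltas:
    - [[0,-0.006,0,0],[0,-0.012,0,0],[0,-0.018,0,0],[0,-0.024,0,0],[0,-0.029,0,0],[0,-0.034,0,0],[0,-0.039,0,0],[0,-0.044,0,0],[0,-0.049,0,0],[0,-0.054,0,0],[0,-0.059,0,0],[0,-0.064,0,0],[0,-0.069,0,0],[0,-0.074,0,0],[0,-0.079,0,0],[0,-0.084,0,0],[0,-0.089,0,0],[0,-0.094,0,0],[0,-0.099,0,0],[0,-0.103,0,0]]

```text
t: 9.2
tcp_pos: [0.4791, 0.3168, 0.0615]
tool_rot: [0.724, -0.689, 0.001, -0.003]
force: [-1.0, -0.8, -0.9]
finger_gap: 0.008
```

```bash
python3 go.py .498 .317 .060 -87.5
```

```text
t 9.2 tcp [0.4791 0.3168 0.0615] F [-1.  -0.8 -0.9] head -87.2 -> delta [ 0.0007 -0.0189  0.0016] turn 0.3 q [0.39 0.71 1.7  0.   0.72 1.91]
```

Request:
move_arm:
  deltas:
    - [[0,-0.003,0,0],[0,-0.006,0,0],[0,-0.008,0,0],[0,-0.01,0,0],[0,-0.012,0,0],[0,-0.014,0,0],[0,-0.016,0,0],[0,-0.017,0,0]]

```text
t: 9.87
tcp_pos: [0.4965, 0.3177, 0.0616]
tool_rot: [0.724, -0.689, 0.001, -0.004]
force: [-0.6, 0.1, -1.2]
finger_gap: -0.003
```

```bash
python3 go.py .510 .317 .060 -87.5
```

```text
t 9.87 tcp [0.4965 0.3177 0.0616] F [-0.6  0.1 -1.2] head -87.2 -> delta [ 0.0014 -0.0134  0.0017] turn 0.3 q [0.38 0.73 1.66 0.   0.75 1.9 ]
```

Request:
move_arm:
  deltas:
    - [[0,-0.001,0,0],[0,-0.002,0,0],[0,-0.003,0,0],[0,-0.004,0,0],[0,-0.005,0,0]]

```text
t: 10.28
tcp_pos: [0.4968, 0.3176, 0.0616]
tool_rot: [0.724, -0.69, -0.002, 0.0]
force: [-11.6, 1.1, 8.7]
finger_gap: 0.003
```

```bash
python3 go.py .510 .317 .060 -87.5
```

```text
t 10.28 tcp [0.4968 0.3176 0.0616] F [-11.6   1.1   8.7] head -87.2 -> delta [ 0.0013 -0.0132  0.0015] turn 0.3 q [0.38 0.73 1.65 0.   0.76 1.9 ]
```

The drawer is on its stop: 11.6 N and no motion, at x=0.497 against 0.498 predicted. I'll back off, lift and check.

Request:
move_arm:
  deltas:
    - [[0,0.015,0,0],[0,0.035,0,0],[0,0.06,-0.01,0],[0,0.08,-0.04,0],[0,0.09,-0.08,0],[0,0.09,-0.12,0],[0,0.09,-0.16,0],[0,0.09,-0.19,0],[0,0.09,-0.19,0],[0,0.09,-0.19,0]]

```text
t: 11.12
tcp_pos: [0.4095, 0.3137, 0.2545]
tool_rot: [0.724, -0.689, -0.0, -0.003]
force: [0.3, -0.3, -1.1]
finger_gap: -0.0
```

```bash
python3 go.py .4 .317 .25 -87.5; python3 - <<'E'
from h import *
from station import manip
s=manip.snapshot("scene"); cv2.imwrite("pics/scene6.png",s["img"][:,:,::-1]);np.savez("scene6.npz",**{k:np.array(v) for k,v in s.items()})
crop(s,265,200,465,360,4,f"pics/scene6c.png")
s=manip.snapshot("top"); crop(s,190,120,320,225,6,"pics/top6c.png");np.savez("top6.npz",**{k:np.array(v) for k,v in s.items()})
E
```

```text
t 11.12 tcp [0.4095 0.3137 0.2545] F [ 0.3 -0.3 -1.1] head -87.2 -> delta [-0.0038  0.0094  0.0045] turn 0.3 q [0.43 0.36 1.69 0.   1.09 1.95]
```

View pics/scene6c.png

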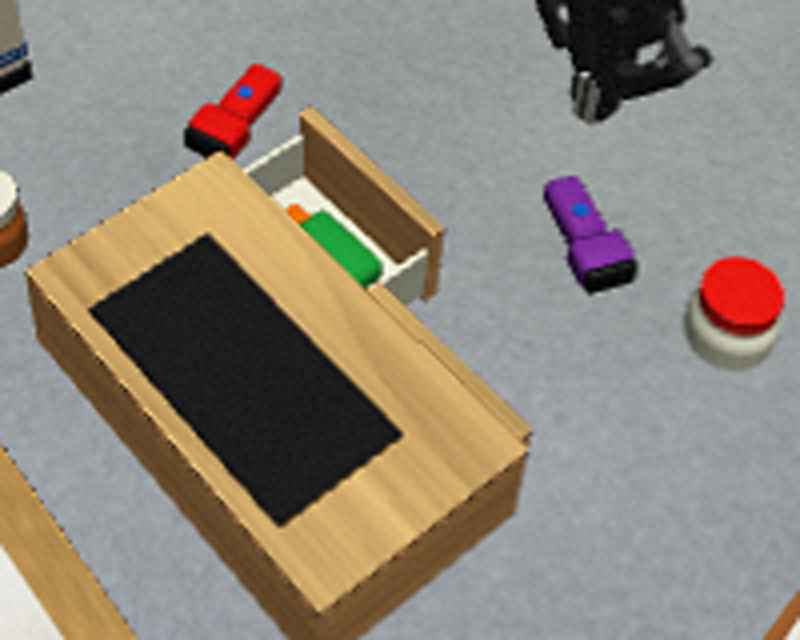

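View pics/top6c.png

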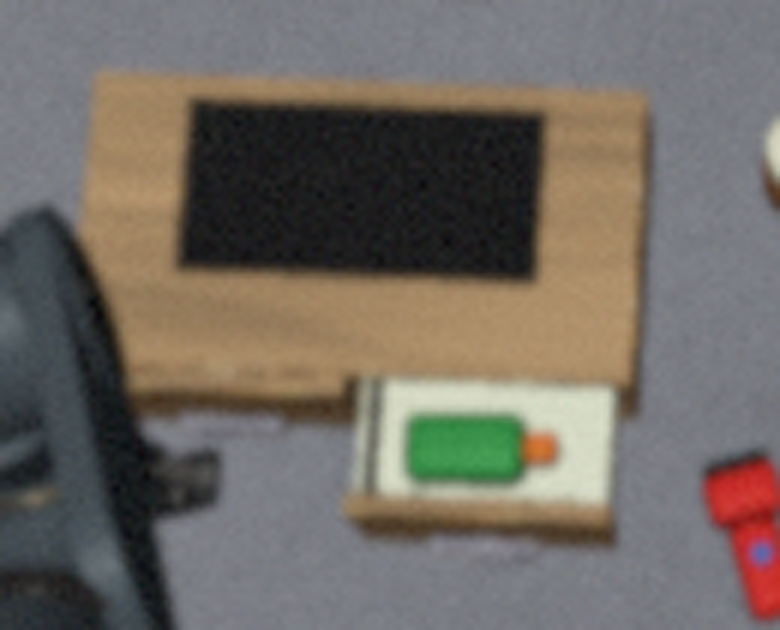

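View pics/scene6.png

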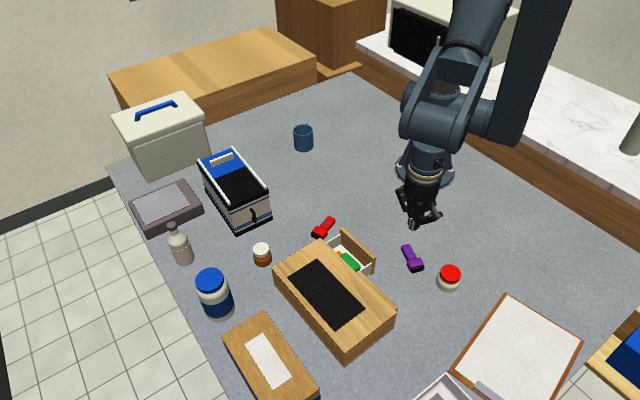

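The left drawer is shut and its panel lies along the chest front, (380,285) to (530,435) in the scene crop. The right drawer and everything else are unmoved. One numeric check on how far the panel stands out:

```bash
python3 - <<'E'
from h import *
t=load("top6.npz")
tp=lambda c:(np.array(c,float)+.5)/6-.5+np.array((190,120))
# carcass front edge line (from FL,FR) and panel outer top edge point in top view
C=onz(t,tp([(70,362),(628,385)]),.084);P=onz(t,tp([(230,391),(330,394)]),.084)
e=(C[1]-C[0])[:2];e/=np.linalg.norm(e)
print("proud mm",[1000*(e[0]*(p-C[0])[1]-e[1]*(p-C[0])[0]) for p in P])
a=load("scene0.npz")["img"].astype(int);b=load("scene6.npz")["img"].astype(int)
m=np.abs(a-b).max(2)>60
for n,(x0,y0,x1,y1) in dict(pot=(250,240,275,268),mug=(290,122,316,153),jar=(435,262,463,292),rightdr=(330,228,376,262),red=(310,215,338,240),purple=(400,243,426,272)).items(): print(n,m[y0:y1,x0:x1].sum())
E
```

```text
proud mm [np.float64(-12.60042033290968), np.float64(-11.96666989795068)]
pot 0
mug 0
jar 0
rightdr 0
red 0
purple 4
```

```bash
python3 -c "
from station import manip
print(manip.sign_off())"
```

```text
the job is handed in; nothing more can be done
None
```

I shut the left drawer, the one with the white probe, and pushed the blue cover by its ridge over the scanning window. I used only the closed fingertips, and the job was handed in at about 11 s.

- **Cover:** it reached its stop, where the force rose to about 10 N with no further motion. The top view shows no yellow left.
- **Drawer:** it reached its stop at about 12 N. Its panel measures about 12 mm proud of the chest, which is fully shut.
- **Everything else:** comparing the scene camera's first and last pictures, nothing changed at the gel drawer, pot, mug, jar or red decoy. Four pixels changed at the purple decoy; it looks unmoved and I put this down to noise or shadow.

No check failed. The two cameras differed by 2 to 4 mm on the chest and ridge positions, which did not matter because both pushes ended on their stops.

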